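# Roll the lying tin up to the jar on the cart's top tier

## Task

The aluminium tin lies on its side on the slid-out top tier of the kitchen cart. With a fingertip on its top, roll it along the tier towards the capped glass jar and let it come to rest about a finger's width (18 mm) short of the glass, lying square across the tier, so that the jar can still be lifted out. Only roll it: do not pick it up, do not push or pinch it from low down at its side, do not press so hard that it would dent or that the tier slides in on its runners, do not let it knock the jar, and leave everything else where it is.

Things in the scene. Friction and masses are not known exactly. Their poses are not given: they have to be found in the camera images.
- tin: closed aluminium tin lying on its side across the tier: cylinder 84 mm in diameter, 115 mm long, 0.2 to 0.45 kg, small paper label. Origin mid-axis, 42 mm above the tier floor (its top 84 mm). Own x axis along the cylinder; y and z turn as it rolls. A fingertip pressed on its top and moved turns it without slip: its middle goes half as far as its top. Let go at 5 cm/s it stops within 1 cm
- jar: capped glass jar standing near one end of the tier, in line with the tin; 84 mm in diameter up to 80 mm height, steel screw cap 78 mm in diameter, 110 mm tall in all, 0.5 kg. Origin at the centre of its underside, z up, y axis along the length of the tier. With the tin square to the tier the gap between tin and glass is their distance along the tier less 84 mm
- cup: yellow silicone cup with a lid, standing near the other end of the tier, in line with the tin; 54 to 70 mm in diameter, 93 mm tall to the top of the small knob on its lid. Origin at the centre of its underside. To be left alone
- scoop: white plastic scoop lying by the tier's far long side: round bowl 54 mm across and 30 mm high, handle 100 mm long, 150 mm in all along its own x axis (which lies along the tier). Origin about the middle of its length, on the floor. To be left alone
- coaster: round bamboo coaster lying by the tier's far long side, 90 mm in diameter, 8 mm thick. Origin at the centre of its underside. To be left alone
- shaker: small glass shaker with a steel cap standing by the tier's far long side, 44 mm in diameter, 80 mm tall. Origin at the centre of its underside. To be left alone
- pot: small white lidded sugar pot standing on the coaster, 52 mm in diameter, 50 mm tall to the top of its knob. Origin at the centre of its underside. To be left alone
- tier_mid (a point): the middle of the floor of the cart's top tier, a pale blue metal tray, level, 30 mm above the counter. x axis across the tier, away from the robot; y axis along its length; z up. The floor is 600 mm along y by 244 mm along x inside; a rim 35 mm high runs all round it
- tier (a joint): how far the top tier has been pushed in along its runners, m: 0 as it stands now, slid out to its outer stop; it moves along the tier's +y axis, up to 0.10. A catch and the runners' friction hold it: about 12 N along the tier's length starts it moving
There are look-alikes about, which are no part of the job. What is shaped like the tin but green is not meant.

How it is judged:
By the outcome, as a careful person would: the job done as asked, in the order asked, and still so for the second after the job is handed in, with the robot touching nothing.
It also fails if it takes over 72 s, if anything falls off the work surface, if the arm or the gripper's body presses on something with over 40 N, if the wrist force passes 120 N, or if a joint passes its speed limit or range.

## Robot

A 7-joint arm with a two-finger parallel gripper is mounted at the origin on the work surface. World frame = base frame: x ahead of the robot, y to its left, z up, the work surface at z = 0. Lengths are in m, angles in degrees, forces in N, time in s.
With the tool pointing down it reaches from about 0.425 to 0.825 m from the base axis. Payload 3.6 kg.
Tool frame: the origin (TCP) lies midway between the tips of the shut fingers; the grasp point (between the pads) lies 19 mm behind it; z points along the fingers, y is the line along which they close (so a half turn about z gives the same grasp; the last joint's range is limited). The gripper opens to 85 mm and grips with 20 to 120 N. Pads are 22 mm wide; open, the fingers measure 114 mm over their backs; the gripper's body (76 mm by 85 mm) begins 54 mm behind the grasp point. The pads swing forward as they close: fully open they stand 13 mm farther back than shut.
Start: joints at [69.872, 35.231, -0.722, 81.555, 0.464, 63.22, -2.315], TCP at [0.207, -0.616, 0.231] pointing down, gripper open.
Joint ranges: [-178.69, 178.69], [-17.37, 117.87], [-77.05, 75.6], [15.02, 138.74], [-78.02, 258.01], [0.78, 113.62], [-162.83, 162.83]. Speed limits (degrees/s): [159.86, 159.86, 180, 180, 180, 180, 180].

## Interface

Orientations are given as [roll, pitch, yaw] about the fixed x, y, z axes, in that order (R = Rz(yaw) Ry(pitch) Rx(roll)).
In Python, from cell import arm, camera, camera_info gives the robot as it stands. The module is installed in compiled form; this text tells all that it offers.
- The arm moves only by the tool carry_out, never from a script. Its argument "motion" is a list of rows, each a list of 7 numbers: the opening in per cent of the stroke, from 0 (shut) to 100 (fully open), then the shift along the tool's x, y, z in cm, then the turn, a rotation vector about the tool's x, y, z in degrees. In form: [[hand, dx, dy, dz, wx, wy, wz], ...]. A call has 1 to 12 rows; each row shifts and turns the commanded pose from where the row before left it, along the tool's axes as they then stand; what a row does not reach is not made up. A row lasts 1/12 s, in which the tool goes at most 41.7 mm and 7.16 degrees, less where a joint would pass 70% of its speed; a pose out of reach is approached as far as the arm can. A call with a gripper value outside its range is refused whole. The fingers move at their own pace and stop on an object; "grip_force" is the grip in N (left out, the last holds). Time passes only in rows, so rows that do not move let the fingers close. It gives the time, the measured TCP pose, the force, the opening and the grip force at its end, in the units of the state.
- arm.state(): the state, without advancing time (a new reading comes with each control period).
- camera(name): name is "scene" or "top"; returns (picture, depth): 480x640x3 uint8, blue, green, red; 480x640 float32, m along the optical axis (not along the pixel's ray), 0 where there is no reading.
- camera_info(name): a dict with "fx", "fy", "cx", "cy" (pixels), "k1" (the pictures are not rectified: a ray, as slopes to the right and down, at radius r is drawn at 1 + k1 r^2 times it, then the intrinsics apply), "R" (3x3) and "t" (3): a world point X has camera coordinates R X + t. Camera axes: x right, y down, z forward; pixel columns grow to the right and rows downward; lengths in m; the calibration is good to about 2 mm. A picture is of the moment at which its call begins. camera_info takes no time and is no camera call.
- arm.close_job(): hands the job in; it is judged then, once.
The state is a dict: "t": time; "joint_pos": joint angles; "qvel": joint speeds; "joint_efforts": joint torques, N m; "tcp_pos": TCP position; "tool_rot": TCP orientation; "ft_force": force on the tool from outside, world axes, zero at the start; "ft_torque": the same for the moment, N m; "grip_width": finger opening in m; "grip_force": force on a finger pad.
Only numpy, scipy, OpenCV 4.12 (cv2) and the standard library are available. Lean on these libraries where they do the work, as an engineer would, in place of code of your own. Each camera call takes 0.05 s, during which the arm holds its last target. There are 200 camera calls.

## Working session

There is one attempt and no reset: what is moved stays moved. The work goes in short steps, Python scripts to look and compute and a tool call to move; the robot and the scene stay as the last step left them, time stands still between calls to the robot, and variables do not carry over. Pictures are saved under pics/ and viewed, at most 10 in all, crops included, and the job is handed in when it is done.

Besides the shell and the picture viewer there is one more tool, called after "Emit:" in YAML: its name, and indented under it one key for each argument. carry_out: Moves the arm, as the interface text tells. Its arguments: {"type":"object","properties":{"motion":{"type":"array","items":{"type":"array","items":{"type":"number"}}},"grip_force":{"type":"number"}},"required":["motion"]}

```bash
mkdir -p pics; cat > h.py <<'E'
import numpy as np, cv2
from cell import arm, camera, camera_info
def pts(name, depth):
    c=camera_info(name); R=np.array(c["R"]);t=np.array(c["t"])
    v,u=np.mgrid[0:480,0:640]
    K=np.array([[c["fx"],0,c["cx"]],[0,c["fy"],c["cy"]],[0,0,1]])
    n=cv2.undistortPoints(np.stack([u,v],-1).reshape(-1,1,2).astype(float),K,np.array([c["k1"],0,0,0,0.])).reshape(480,640,2)
    P=np.dstack([n*depth[...,None],depth])
    return (P-t)@R
E
python3 - <<'E'
from h import *
for n in("scene","top"):
    im,d=camera(n); cv2.imwrite(f"pics/{n}0.png",im); np.savez(f"{n}0.npz",im=im,P=pts(n,d),d=d)
    c=camera_info(n); print(n,-np.array(c["R"]).T@c["t"],c["k1"],c["fx"])
print(arm.state())
E
```

```text
scene [0.9494634  0.29702385 0.63927131] -0.0947541110521178 466.71481522806545
top [0.40718657 0.01236211 1.14653037] -0.12070963114247504 520.3053645190371
{'t': 0.1, 'joint_pos': array([69.87417445, 35.28261682, -0.72399893, 81.63219164,  0.46461958,
       63.22158375, -2.3154618 ]), 'qvel': array([-0.00656378, -0.1054734 , -0.01824544, -0.2050734 , -0.0324299 ,
       -0.04472834,  0.00195493]), 'joint_efforts': array([ 1.51441192e-03, -4.70381463e+01,  2.60473061e-01, -1.71570146e+01,
        1.01691528e-02,  5.87338640e-03, -5.34136788e-06]), 'tcp_pos': array([ 0.20719961, -0.61535405,  0.23026603]), 'tool_rot': array([-1.79866491e+02,  1.51562422e-03,  1.86116898e+01]), 'ft_force': array([ 0.05372343,  1.09228214, -0.54508388]), 'ft_torque': array([-0.01004759,  0.00683236, -0.04507011]), 'grip_force': 0.0, 'grip_width': 0.08550178174660286}
```

View pics/scene0.png

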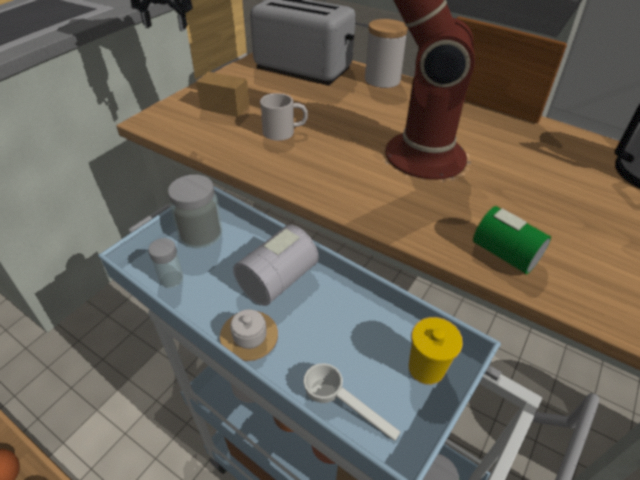

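View pics/top0.png

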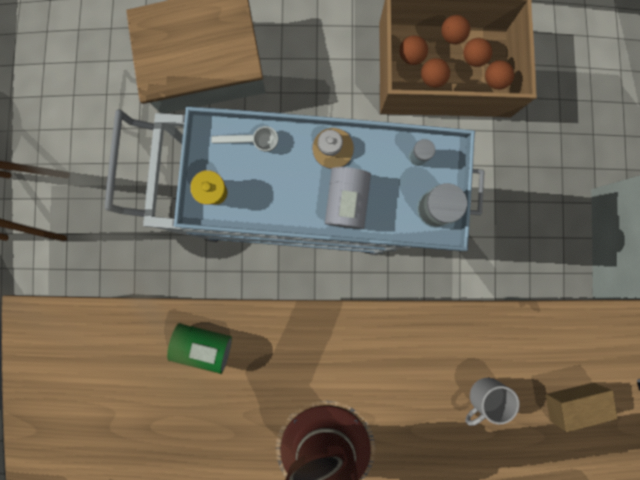

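The wanted silver tin is at top px (348,197), or (277,265) in the scene view. Three things could be mistaken for it:
- the green tin at top (200,348), which is excluded by colour
- the grey jar at top (444,205), which is standing and is the target end
- the steel-capped shaker at top (423,152)

Next I'll measure the tin, the jar and the tier.

```bash
python3 - <<'E'
from h import *
z=np.load("top0.npz");im,P=z["im"],z["P"]
cv2.imwrite("pics/crop.png",cv2.resize(im[90:260,160:500],None,fx=2.3,fy=2.3,interpolation=3))
v,u=np.mgrid[0:480,0:640]
def roi(a,b,c,d): return (u>a)&(u<b)&(v>c)&(v<d)&(z["d"]>0)
fl=P[roi(190,310,165,215)]; fl=fl[abs(fl[:,2]-.03)<.015]; print("floor z",np.median(fl[:,2]),len(fl))
Z=P[...,2]
def rect(m):
    c,_=cv2.findContours(m.astype(np.uint8),0,2); 
# rim: points z~.065
rim=roi(165,485,98,262)&(abs(Z-.065)<.008)
# keep outermost hull -> rect
r=P[rim][:,:2]; r=r[(r[:,0]>.2)]
m=rim.astype(np.uint8); n,l,s,_=cv2.connectedComponentsWithStats(m,connectivity=8); k=1+np.argmax(s[1:,4]); print(s[k])
print("rim rect",cv2.minAreaRect(P[l==k][:,:2].astype(np.float32)))
# long sides: line fits
for nm,b in(("near",roi(230,440,225,262)),("far",roi(200,460,100,130))):
    q=P[b&(abs(Z-.065)<.006)]; f=np.polyfit(q[:,1],q[:,0],1); print(nm,len(q),f,np.degrees(np.arctan(f[0])))
# tin
t=roi(315,378,158,235)&(Z>.07); q=P[t]; print("tin zmax",np.percentile(q[:,2],[50,95,99]))
print("tin rect",cv2.minAreaRect(q[:,:2].astype(np.float32)))
q=q[(q[:,2]>.085)]
# cylinder fit
from scipy.optimize import least_squares
q=q[(q[:,0]>np.percentile(q[:,0],8))&(q[:,0]<np.percentile(q[:,0],92))]
x0=q[:,0].mean()
s=least_squares(lambda p:np.hypot(q[:,1]-p[0]-p[1]*(q[:,0]-x0),q[:,2]-p[2])-.042,[q[:,1].mean(),0,.072],loss="soft_l1",f_scale=.002)
print("tin cyl x0,y,slope,z",x0,s.x,np.degrees(np.arctan(s.x[1])),np.std(s.fun), P[t][:,0].min(),P[t][:,0].max())
for nm,b,h in(("jar",roi(415,475,180,232),.14),("cup",roi(185,232,165,210),.10)):
    q=P[b&(abs(Z-h)<.012)].astype(np.float32); print(nm,len(q),np.median(q[:,2]),cv2.minEnclosingCircle(q[:,:2].copy()))
E
```

```text
floor z 0.031003726306107447 4822
[ 174  107  301  144 3349]
rim rect ((0.5924597978591919, 0.004870951175689697), (0.6200644373893738, 0.26052114367485046), 85.84121704101562)
near 683 [0.07201384 0.46649594] 4.11897857512462
far 798 [0.06855448 0.71542972] 3.92174620405446
tin zmax [0.10885492 0.11649498 0.1180134 ]
tin rect ((0.5462087392807007, -0.04053562134504318), (0.08280495554208755, 0.11667558550834656), 83.34501647949219)
tin cyl x0,y,slope,z 0.5452962377392127 [-0.04044868 -0.11999933  0.07276675] -6.842735489768101 0.0017360519529003385 0.484604784003147 0.6077392243758675
jar 1243 0.14097859 ((0.5329200029373169, -0.2337399274110794), 0.03933194652199745)
cup 157 0.11121552 ((0.5631793141365051, 0.24304328858852386), 0.035121556371450424)
```

View pics/crop.png

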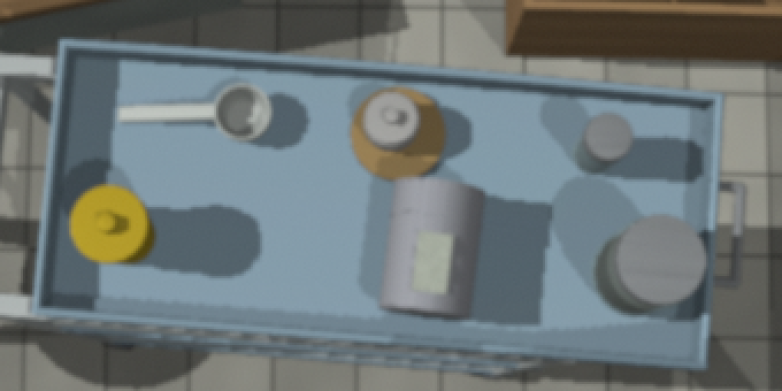

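The crop confirms the silver tin at (433,245), between the cup at (110,223) and the jar at (660,260).
- **Yaw:** the tin is turned about 2.7° out of square; the tier sits at −4.0° and the tin at −6.8°.
- **Gap:** it is about 110 mm, so the tin must roll about 92 mm towards −y.

I'll use two part-open fingertips along the tin's top line, so the tool's yaw also turns the tin square.

```bash
cat >> h.py <<'E'
from scipy.spatial.transform import Rotation as Ro
U=np.array([.0698,.9976]);V=np.array([.9976,-.0698])
def tocmd(target,yaw):
    s=arm.state(); R=Ro.from_euler("xyz",s["tool_rot"],degrees=True); T=Ro.from_euler("xyz",[180,0,yaw],degrees=True)
    return s,R.inv().apply(np.array(target)-s["tcp_pos"])*100,(R.inv()*T).as_rotvec(degrees=True)
E
python3 - <<'E'
from h import *
s=arm.state();p0=s["tcp_pos"];y0=s["tool_rot"][2]
tgt=np.array([.546,-.040+.009,.20])
n=22
R0=Ro.from_euler("xyz",s["tool_rot"],degrees=True)
for i in range(n):
    R=Ro.from_euler("xyz",[180,0,y0+(83.2-y0)*i/n],degrees=True)
    print(np.round(R.inv().apply((tgt-p0)/n)*100,2),(83.2-y0)/n)
E
```

```text
[ 2.31 -2.03  0.14] 2.9358322798225602
[ 2.41 -1.9   0.14] 2.9358322798225602
[ 2.5  -1.78  0.14] 2.9358322798225602
[ 2.59 -1.65  0.14] 2.9358322798225602
[ 2.67 -1.51  0.14] 2.9358322798225602
[ 2.75 -1.37  0.14] 2.9358322798225602
[ 2.81 -1.23  0.14] 2.9358322798225602
[ 2.87 -1.09  0.14] 2.9358322798225602
[ 2.92 -0.94  0.14] 2.9358322798225602
[ 2.97 -0.79  0.14] 2.9358322798225602
[ 3.   -0.63  0.14] 2.9358322798225602
[ 3.03 -0.48  0.14] 2.9358322798225602
[ 3.05 -0.32  0.14] 2.9358322798225602
[ 3.07 -0.17  0.14] 2.9358322798225602
[ 3.07 -0.01  0.14] 2.9358322798225602
[3.07 0.15 0.14] 2.9358322798225602
[3.06 0.3  0.14] 2.9358322798225602
[3.04 0.46 0.14] 2.9358322798225602
[3.01 0.62 0.14] 2.9358322798225602
[2.97 0.77 0.14] 2.9358322798225602
[2.93 0.92 0.14] 2.9358322798225602
[2.88 1.07 0.14] 2.9358322798225602
```

Emit:
carry_out:
  motion:
    - [40,2.3,-2.0,0,0,0,-2.9]
    - [40,2.4,-1.9,0,0,0,-2.9]
    - [40,2.5,-1.8,0,0,0,-2.9]
    - [40,2.6,-1.65,0,0,0,-2.9]
    - [40,2.7,-1.5,0,0,0,-2.9]
    - [40,2.75,-1.4,0,0,0,-2.9]
    - [40,2.8,-1.2,0,0,0,-2.9]
    - [40,2.9,-1.1,0,0,0,-2.9]
    - [40,2.9,-0.9,0,0,0,-2.9]
    - [40,3.0,-0.8,0,0,0,-2.9]
    - [40,3.0,-0.6,0,0,0,-2.9]

```text
t: 1.02
tcp_pos: [0.3788, -0.323, 0.2311]
tool_rot: [-180.0, -0.0, 50.6]
ft_force: [0.2, -0.3, -1.2]
grip_width: 0.0343
grip_force: 0.0
```

Emit:
carry_out:
  motion:
    - [40,3.0,-0.5,0.2,0,0,-2.9]
    - [40,3.05,-0.3,0.2,0,0,-2.9]
    - [40,3.05,-0.2,0.2,0,0,-2.9]
    - [40,3.05,0,0.2,0,0,-2.9]
    - [40,3.05,0.15,0.2,0,0,-2.9]
    - [40,3.05,0.3,0.2,0,0,-2.9]
    - [40,3.05,0.45,0.2,0,0,-2.9]
    - [40,3.0,0.6,0.2,0,0,-2.9]
    - [40,3.0,0.75,0.2,0,0,-2.9]
    - [40,2.9,0.9,0.2,0,0,-2.9]
    - [40,2.9,1.0,0.2,0,0,-2.9]
    - [40,0,0,0,0,0,0]

```text
t: 2.02
tcp_pos: [0.5512, -0.0259, 0.209]
tool_rot: [179.9, -0.4, 83.1]
ft_force: [0.9, 1.5, 0.1]
grip_width: 0.0343
grip_force: 0.0
```

```bash
python3 - <<'E'
from h import *
s,d,r=tocmd([.546,-.0405+.009,.14],83.2); print(s["t"],s["tcp_pos"],s["tool_rot"],s["ft_force"],s["grip_width"],d,r)
im,dp=camera("scene");cv2.imwrite("pics/s1.png",im)
E
```

```text
2.0167 [ 0.551164   -0.02593565  0.20899483] [179.92695666  -0.39470906  83.08479786] [0.8509178  1.50682306 0.13167658] 0.034277910896979465 [-0.66207712 -0.45443841  6.89451195] [ 0.07343984 -0.39463544 -0.11545327]
```

View pics/s1.png

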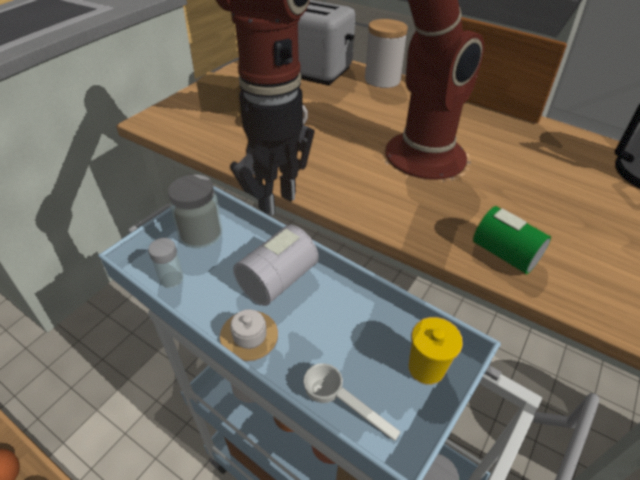

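The two fingertips stand above the tin, lined up with its axis (around px 265–290, 200). Now I'll descend.

Emit:
carry_out:
  motion:
    - [40,-0.7,-0.45,1.0,0,-0.4,0]
    - [40,0,0,2.0,0,0,0]
    - [40,0,0,2.0,0,0,0]
    - [40,0,0,2.0,0,0,0]
    - [40,0,0,1.0,0,0,0]
    - [40,0,0,0.5,0,0,0]
    - [40,0,0,0,0,0,0]
    - [40,0,0,0,0,0,0]

```text
t: 2.73
tcp_pos: [0.544, -0.0414, 0.1249]
tool_rot: [179.9, 0.4, 82.4]
ft_force: [-0.5, -0.2, 0.6]
grip_width: 0.0344
grip_force: 0.0
```

Emit:
carry_out:
  motion:
    - [40,0,0,0.2,0,0,0]
    - [40,0,0,0,0,0,0]

```text
t: 2.9
tcp_pos: [0.5441, -0.0411, 0.1231]
tool_rot: [179.9, 0.4, 82.4]
ft_force: [-0.0, -0.0, -0.8]
grip_width: 0.0344
grip_force: 0.0
```

Emit:
carry_out:
  motion:
    - [40,0,0,0.2,0,0,0]
    - [40,0,0,0,0,0,0]

```text
t: 3.07
tcp_pos: [0.5436, -0.0411, 0.1206]
tool_rot: [180.0, 0.4, 82.4]
ft_force: [0.1, 0.5, 0.3]
grip_width: 0.0342
grip_force: 0.0
```

Emit:
carry_out:
  motion:
    - [40,0.9,0.2,0,0,0.4,-0.8]
    - [40,0,0,0.2,0,0,0]
    - [40,0,0,0,0,0,0]
    - [40,0,0,0,0,0,0]

```text
t: 3.4
tcp_pos: [0.5466, -0.0322, 0.1181]
tool_rot: [-180.0, -0.0, 83.2]
ft_force: [0.4, -0.6, 0.0]
grip_width: 0.034
grip_force: 0.0
```

Emit:
carry_out:
  motion:
    - [40,0,0,0.2,0,0,0]
    - [40,0,0,0,0,0,0]

```text
t: 3.57
tcp_pos: [0.5465, -0.0326, 0.1159]
tool_rot: [-180.0, 0.0, 83.2]
ft_force: [0.1, 0.4, -0.8]
grip_width: 0.0345
grip_force: 0.0
```

Emit:
carry_out:
  motion:
    - [40,0,0,0.2,0,0,0]
    - [40,0,0,0,0,0,0]

```text
t: 3.73
tcp_pos: [0.5465, -0.0326, 0.1139]
tool_rot: [-180.0, 0.0, 83.2]
ft_force: [-0.5, 0.2, -0.4]
grip_width: 0.0343
grip_force: 0.0
```

Emit:
carry_out:
  motion:
    - [40,0,0,0.1,0,0,0]
    - [40,0,0,0,0,0,0]

```text
t: 3.9
tcp_pos: [0.5467, -0.0325, 0.1133]
tool_rot: [-180.0, -0.0, 83.2]
ft_force: [0.4, -0.0, 1.1]
grip_width: 0.0343
grip_force: 0.0
```

Emit:
carry_out:
  motion:
    - [40,0,0,0.1,0,0,0]
    - [40,0,0,0,0,0,0]

```text
t: 4.07
tcp_pos: [0.5469, -0.0322, 0.1131]
tool_rot: [180.0, -0.0, 83.2]
ft_force: [-1.4, -0.1, 4.8]
grip_width: 0.0343
grip_force: 2.4
```

Emit:
carry_out:
  motion:
    - [40,0,0,0.1,0,0,0]
    - [40,0,0,0,0,0,0]

```text
t: 4.23
tcp_pos: [0.5469, -0.0318, 0.1129]
tool_rot: [180.0, -0.0, 83.2]
ft_force: [-2.4, 1.1, 10.8]
grip_width: 0.034
grip_force: 5.0
```

Emit:
carry_out:
  motion:
    - [40,0,0,-0.08,0,0,0]
    - [40,-0.2,0,0,0,0,0]
    - [40,-0.4,0,0,0,0,-0.1]
    - [40,-0.4,0,0,0,0,-0.1]
    - [40,-0.4,0,0,0,0,-0.2]
    - [40,-0.4,0,0,0,0,-0.2]
    - [40,-0.4,0,0,0,0,-0.2]
    - [40,-0.4,0,0,0,0,-0.2]
    - [40,-0.3,0,0,0,0,0]
    - [40,-0.1,0,0,0,0,0]
    - [40,0,0,0,0,0,0]

```text
t: 5.15
tcp_pos: [0.5433, -0.0628, 0.1131]
tool_rot: [180.0, 0.0, 84.1]
ft_force: [-3.3, 0.5, 8.5]
grip_width: 0.034
grip_force: 4.3
```

```bash
cat >> h.py <<'E'
from scipy.optimize import least_squares
def tin(name="top",save=None,yrange=(-.2,.02)):
    im,d=camera(name)
    if save: cv2.imwrite(save,im)
    P=pts(name,d).reshape(-1,3)[d.ravel()>0]
    P=P[(P[:,0]>.48)&(P[:,0]<.615)&(P[:,1]>yrange[0])&(P[:,1]<yrange[1])]
    q=P[(P[:,2]>.085)&(P[:,2]<.12)&(P[:,0]>.497)&(P[:,0]<.592)]
    x0=.546
    s=least_squares(lambda p:np.hypot(q[:,1]-p[0]-p[1]*(q[:,0]-x0),q[:,2]-p[2])-.042,[np.median(q[:,1]),-.07,.0725],loss="soft_l1",f_scale=.0015)
    print(name,"tin y %.4f ang %.2f z %.4f n %d rms %.4f"%(s.x[0],np.degrees(np.arctan(s.x[1])),s.x[2],len(q),np.std(s.fun)),"gap mm %.1f"%(1000*(U@[x0,s.x[0]]+.1959-.084)), "x",np.percentile(P[P[:,2]>.07][:,0],[1,99]))
E
python3 - <<'E'
from h import *
tin(save="pics/t2.png"); tin("scene"); print(arm.state()["t"])
E
```

```text
top tin y -0.0578 ang -6.20 z 0.0740 n 540 rms 0.0269 gap mm 92.3 x [0.48098346 0.5835306 ]
scene tin y -0.0597 ang -5.58 z 0.0730 n 2236 rms 0.0340 gap mm 90.5 x [0.48827203 0.60452032]
5.25
```

View pics/t2.png

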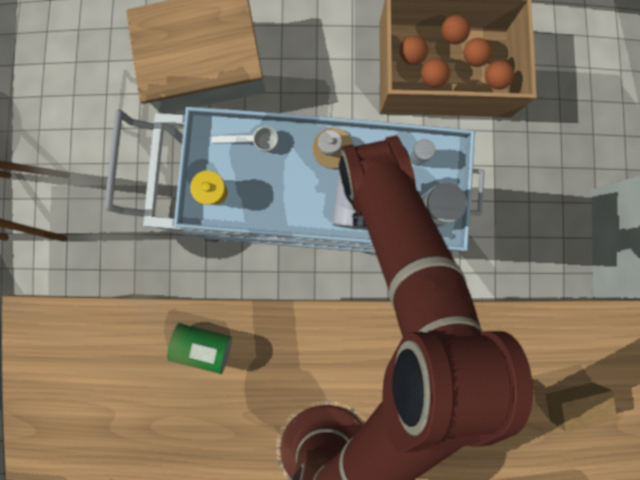

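The first stroke worked: the tin rolled about 16 mm and is turning with the tool (px 345,205). I'll repeat: lift, step back, press, roll.

Emit:
carry_out:
  motion:
    - [40,0,0,-0.4,0,0,0]
    - [40,0,0,-0.4,0,0,0]
    - [40,0.8,0,0,0,0,0]
    - [40,0.8,0,0,0,0,0]
    - [40,0,0,0.4,0,0,0]
    - [40,0,0,0.3,0,0,0]
    - [40,0,0,0.1,0,0,0]
    - [40,0,0,0,0,0,0]

```text
t: 5.92
tcp_pos: [0.545, -0.0456, 0.1128]
tool_rot: [-180.0, -0.0, 84.3]
ft_force: [-1.5, 1.4, 8.2]
grip_width: 0.034
grip_force: 4.1
```

Emit:
carry_out:
  motion:
    - [40,-0.2,0,0,0,0,0]
    - [40,-0.4,0,0,0,0,-0.1]
    - [40,-0.4,0,0,0,0,-0.1]
    - [40,-0.4,0,0,0,0,-0.1]
    - [40,-0.4,0,0,0,0,-0.1]
    - [40,-0.4,0,0,0,0,-0.1]
    - [40,-0.4,0,0,0,0,-0.1]
    - [40,-0.4,0,0,0,0,-0.1]
    - [40,-0.3,0,0,0,0,-0.1]
    - [40,-0.2,0,0,0,0,0]
    - [40,-0.1,0,0,0,0,0]
    - [40,0,0,0,0,0,0]

```text
t: 6.92
tcp_pos: [0.5408, -0.0826, 0.1131]
tool_rot: [-179.9, 0.1, 84.9]
ft_force: [-4.7, 0.4, 10.7]
grip_width: 0.0339
grip_force: 5.6
```

```bash
python3 - <<'E'
from h import *
tin("scene"); print(arm.state()["t"],arm.state()["tcp_pos"],arm.state()["tool_rot"])
E
```

```text
scene tin y -0.0781 ang -6.12 z 0.0725 n 2198 rms 0.0267 gap mm 72.1 x [0.48674125 0.6025641 ]
6.9667 [ 0.54074648 -0.08253712  0.1130552 ] [-1.79905244e+02  5.60520463e-02  8.49495758e+01]
```

Emit:
carry_out:
  motion:
    - [40,0,0,-0.4,0,0,0]
    - [40,0,0,-0.4,0,0,0]
    - [40,0.8,0,0,0,0,0]
    - [40,0.8,0,0,0,0,0]
    - [40,0,0,0.4,0,0,0]
    - [40,0,0,0.3,0,0,0]
    - [40,0,0,0.05,0,0,0]
    - [40,0,0,0,0,0,0]

```text
t: 7.63
tcp_pos: [0.543, -0.0658, 0.113]
tool_rot: [-180.0, 0.0, 85.0]
ft_force: [-2.0, -0.5, 6.5]
grip_width: 0.0342
grip_force: 3.3
```

Emit:
carry_out:
  motion:
    - [40,-0.2,0,0,0,0,0]
    - [40,-0.4,0,0,0,0,-0.1]
    - [40,-0.4,0,0,0,0,-0.1]
    - [40,-0.4,0,0,0,0,-0.1]
    - [40,-0.4,0,0,0,0,-0.1]
    - [40,-0.4,0,0,0,0,-0.1]
    - [40,-0.4,0,0,0,0,-0.1]
    - [40,-0.4,0,0,0,0,-0.1]
    - [40,-0.3,0,0,0,0,-0.1]
    - [40,-0.2,0,0,0,0,-0.1]
    - [40,-0.1,0,0,0,0,-0.1]
    - [40,0,0,0,0,0,0]

```text
t: 8.63
tcp_pos: [0.5388, -0.1027, 0.1131]
tool_rot: [-179.8, 0.1, 86.0]
ft_force: [-4.0, 1.0, 9.5]
grip_width: 0.034
grip_force: 4.6
```

Emit:
carry_out:
  motion:
    - [40,0,0,-0.4,0,0,0]
    - [40,0,0,-1.0,0,0,0]
    - [40,2.0,0,-1.6,0,0,0]
    - [40,4.0,0,-4,0,0,0]
    - [40,4.0,0,-2,0,0,0]
    - [40,4.0,0,0,0,0,0]
    - [40,4,0,0,0,0,0]
    - [40,4,0,0,0,0,0]
    - [40,0,0,0,0,0,0]
    - [40,0,0,0,0,0,0]

```text
t: 9.47
tcp_pos: [0.5541, 0.1083, 0.1911]
tool_rot: [180.0, -0.1, 86.4]
ft_force: [-0.7, -1.1, 0.2]
grip_width: 0.0343
grip_force: 0.0
```

```bash
python3 - <<'E'
from h import *
tin("top",save="pics/t3.png",yrange=(-.17,-.03));tin("scene",yrange=(-.17,-.03)); print(arm.state()["t"],arm.state()["tcp_pos"],arm.state()["tool_rot"])
E
```

```text
top tin y -0.0940 ang -6.58 z 0.0724 n 1812 rms 0.0016 gap mm 56.3 x [0.48160474 0.59777858]
scene tin y -0.0954 ang -6.70 z 0.0718 n 2058 rms 0.0010 gap mm 54.9 x [0.48521943 0.60094926]
9.5667 [0.55450862 0.1031264  0.1905454 ] [-1.79984326e+02  7.35926968e-02  8.59857076e+01]
```

View pics/t3.png

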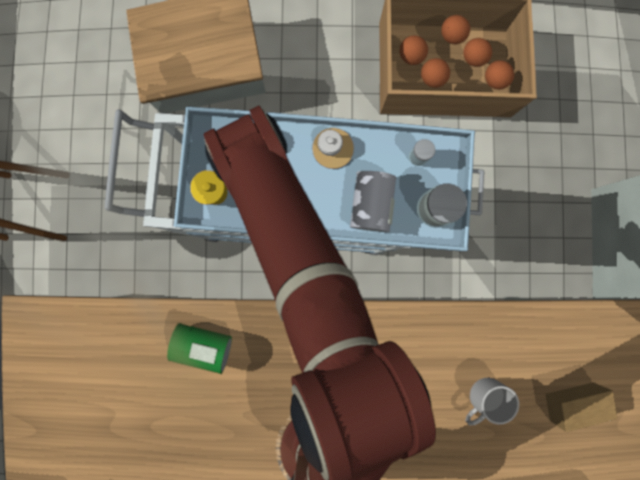

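The tin now sits at y ≈ −0.0945, gap about 55.5 mm, but it's still at −6.6°. The narrow fingertip spacing slipped in yaw, so I'll use a wider spacing for more leverage.

```bash
python3 - <<'E'
from h import *
s,d,r=tocmd([.543,-.085,.13],83.4); print(d,r)
E
```

```text
[-18.83926004   0.17060898   6.07869615] [-0.01401107  0.07393389  2.58569719]
```

Emit:
carry_out:
  motion:
    - [85,-3.5,0.2,0,0,0,0]
    - [85,-3.5,0,0,0,0,0]
    - [85,-3.5,0,0,0,0,0]
    - [85,-3.5,0,0,0,0,0]
    - [85,-3.0,0,0,0,0,0]
    - [85,-1.8,0,0,0,0,2.6]
    - [85,0,0,2,0,0,0]
    - [85,0,0,2,0,0,0]
    - [85,0,0,1.5,0,0,0]
    - [85,0,0,0.5,0,0,0]
    - [85,0,0,0.3,0,0,0]
    - [85,0,0,0,0,0,0]

```text
t: 10.57
tcp_pos: [0.5434, -0.0838, 0.1276]
tool_rot: [-180.0, -0.0, 83.3]
ft_force: [-0.0, -1.0, 0.5]
grip_width: 0.0727
grip_force: 0.0
```

Emit:
carry_out:
  motion:
    - [85,0,0,0,0,0,0]
    - [85,0,0,0,0,0,0]

```text
t: 10.73
tcp_pos: [0.5441, -0.0836, 0.1287]
tool_rot: [179.9, -0.0, 83.4]
ft_force: [0.3, -0.4, -0.1]
grip_width: 0.0727
grip_force: 0.0
```

Emit:
carry_out:
  motion:
    - [85,0,0,0.8,0,0,0]
    - [85,0,0,0.8,0,0,0]
    - [85,0,0,0.2,0,0,0]
    - [85,0,0,0,0,0,0]

```text
t: 11.07
tcp_pos: [0.5425, -0.0836, 0.1086]
tool_rot: [-179.9, 0.0, 83.4]
ft_force: [0.2, -0.0, -0.2]
grip_width: 0.0727
grip_force: 0.0
```

Emit:
carry_out:
  motion:
    - [85,0,0,0.2,0,0,0]
    - [85,0,0,0,0,0,0]

```text
t: 11.23
tcp_pos: [0.5433, -0.0835, 0.1074]
tool_rot: [-180.0, -0.0, 83.4]
ft_force: [-0.7, 0.1, 0.2]
grip_width: 0.0724
grip_force: 0.0
```

Emit:
carry_out:
  motion:
    - [85,0,0,0.15,0,0,0]
    - [85,0,0,0,0,0,0]

```text
t: 11.4
tcp_pos: [0.5434, -0.0836, 0.1061]
tool_rot: [-180.0, -0.0, 83.4]
ft_force: [-0.6, -0.2, 0.1]
grip_width: 0.0725
grip_force: 0.0
```

Emit:
carry_out:
  motion:
    - [85,0,0,0.1,0,0,0]
    - [85,0,0,0,0,0,0]

```text
t: 11.57
tcp_pos: [0.5436, -0.0836, 0.1054]
tool_rot: [180.0, -0.0, 83.4]
ft_force: [-0.2, 0.4, 1.9]
grip_width: 0.0725
grip_force: 0.5
```

Emit:
carry_out:
  motion:
    - [85,0,0,0.1,0,0,0]
    - [85,0,0,0,0,0,0]

```text
t: 11.73
tcp_pos: [0.5437, -0.0833, 0.1052]
tool_rot: [180.0, -0.0, 83.4]
ft_force: [-2.3, 0.7, 6.3]
grip_width: 0.0726
grip_force: 3.1
```

Emit:
carry_out:
  motion:
    - [85,0,0,0.1,0,0,0]
    - [85,0,0,0,0,0,0]

```text
t: 11.9
tcp_pos: [0.5438, -0.083, 0.1051]
tool_rot: [179.9, -0.0, 83.4]
ft_force: [-1.9, 0.5, 10.8]
grip_width: 0.0725
grip_force: 5.7
```

Emit:
carry_out:
  motion:
    - [85,-0.2,0,0,0,0,-0.2]
    - [85,-0.4,0,0,0,0,-0.4]
    - [85,-0.4,0,0,0,0,-0.4]
    - [85,-0.4,0,0,0,0,-0.4]
    - [85,-0.4,0,0,0,0,-0.4]
    - [85,-0.4,0,0,0,0,-0.4]
    - [85,-0.4,0,0,0,0,-0.4]
    - [85,-0.4,0,0,0,0,-0.4]
    - [85,-0.3,0,0,0,0,-0.2]
    - [85,-0.1,0,0,0,0,0]
    - [85,0,0,0,0,0,0]

```text
t: 12.82
tcp_pos: [0.5407, -0.1181, 0.1053]
tool_rot: [179.9, 0.1, 86.5]
ft_force: [-2.6, -0.2, 12.3]
grip_width: 0.0721
grip_force: 6.5
```

```bash
cat >> h.py <<'E'
def end_angle(save=None):
    "tin edge direction in scene/top views by robust cylinder fit, tight inlier cut"
    for name in("top","scene"):
        im,d=camera(name); P=pts(name,d).reshape(-1,3)[d.ravel()>0]
        if save: cv2.imwrite(save+name+".png",im)
        q=P[(P[:,0]>.495)&(P[:,0]<.59)&(P[:,1]>-.195)&(P[:,1]<-.03)&(P[:,2]>.05)&(P[:,2]<.117)]
        p=np.array([np.median(q[:,1]),-.1,.0725]); f=lambda p,q:np.hypot(q[:,1]-p[0]-p[1]*(q[:,0]-.543),q[:,2]-.0725)-.042
        for c in(.02,.008,.005,.004):
            p=least_squares(f,p,args=(q,),loss="soft_l1",f_scale=.001).x; q2=q[abs(f(p,q))<c]; q=q2 if len(q2)>100 else q
        print(name,"y %.4f ang %.2f n %d rms %.4f gap %.1f"%(p[0],np.degrees(np.arctan(p[1])),len(q),f(p,q).std(),1000*(U@[.543,p[0]]+.1959-.084)))
E
python3 - <<'E'
from h import *
end_angle("pics/t4_"); s=arm.state();print(s["t"],s["tcp_pos"],s["tool_rot"])
E
```

```text
top y -0.1116 ang -4.96 n 774 rms 0.0014 gap 38.5
scene y -0.1132 ang -5.09 n 2310 rms 0.0010 gap 36.9
12.9167 [ 0.5407426  -0.11779375  0.10535762] [1.79920727e+02 4.89984502e-02 8.65097877e+01]
```

Emit:
carry_out:
  motion:
    - [85,0,0,-0.4,0,0,0]
    - [85,0,0,-0.4,0,0,0]
    - [85,0.7,0,0,0,0,0.8]
    - [85,0.75,0,0,0,0,0.7]
    - [85,0,0,0.4,0,0,0]
    - [85,0,0,0.3,0,0,0]
    - [85,0,0,0.08,0,0,0]
    - [85,0,0,0,0,0,0]

```text
t: 13.58
tcp_pos: [0.5417, -0.102, 0.1051]
tool_rot: [180.0, 0.0, 85.2]
ft_force: [-3.4, 1.6, 13.9]
grip_width: 0.0728
grip_force: 7.2
```

Emit:
carry_out:
  motion:
    - [85,-0.2,0,0,0,0,-0.2]
    - [85,-0.4,0,0,0,0,-0.3]
    - [85,-0.4,0,0,0,0,-0.3]
    - [85,-0.4,0,0,0,0,-0.3]
    - [85,-0.4,0,0,0,0,-0.3]
    - [85,-0.4,0,0,0,0,-0.3]
    - [85,-0.4,0,0,0,0,-0.3]
    - [85,-0.3,0,0,0,0,-0.2]
    - [85,-0.2,0,0,0,0,0]
    - [85,-0.1,0,0,0,0,0]
    - [85,0,0,0,0,0,0]

```text
t: 14.5
tcp_pos: [0.5398, -0.1356, 0.1053]
tool_rot: [179.9, 0.1, 87.2]
ft_force: [-2.9, 0.4, 15.9]
grip_width: 0.0726
grip_force: 7.5
```

Emit:
carry_out:
  motion:
    - [85,0,0,-0.4,0,0,0]
    - [85,0,0,-1.0,0,0,0]
    - [85,2.0,0,-1.6,0,0,0]
    - [85,4.0,0,-4,0,0,0]
    - [85,4.0,0,-2,0,0,0]
    - [85,4.0,0,0,0,0,0]
    - [85,4,0,0,0,0,0]
    - [85,4,0,0,0,0,0]
    - [85,2,0,0,0,0,0]
    - [85,0,0,0,0,0,0]

```text
t: 15.33
tcp_pos: [0.549, 0.0999, 0.1819]
tool_rot: [180.0, -0.3, 88.0]
ft_force: [-0.2, 1.1, -0.4]
grip_width: 0.073
grip_force: 0.0
```

```bash
cat >> h.py <<'E'
def circ(name="top"):
    im,d=camera(name); P=pts(name,d).reshape(-1,3)[d.ravel()>0]
    q=P[(abs(P[:,2]-.14)<.012)&(P[:,1]<-.18)&(P[:,1]>-.3)&(P[:,0]>.48)&(P[:,0]<.6)].astype(np.float32)
    print("jar",name,len(q),cv2.minEnclosingCircle(q[:,:2].copy()))
E
python3 - <<'E'
from h import *
end_angle("pics/t5_"); circ("top"); circ("scene"); s=arm.state();print(s["t"],s["tcp_pos"],s["tool_rot"])
E
```

```text
top y -0.1288 ang -3.35 n 1841 rms 0.0014 gap 21.3
scene y -0.1308 ang -3.37 n 2362 rms 0.0010 gap 19.4
jar top 1243 ((0.5324828028678894, -0.23378098011016846), 0.03930345177650452)
jar scene 1186 ((0.5328127145767212, -0.232730433344841), 0.04030776768922806)
15.5333 [0.54979669 0.0895967  0.18106928] [-1.79946868e+02  9.99594503e-02  8.71852515e+01]
```

View pics/t5_top.png

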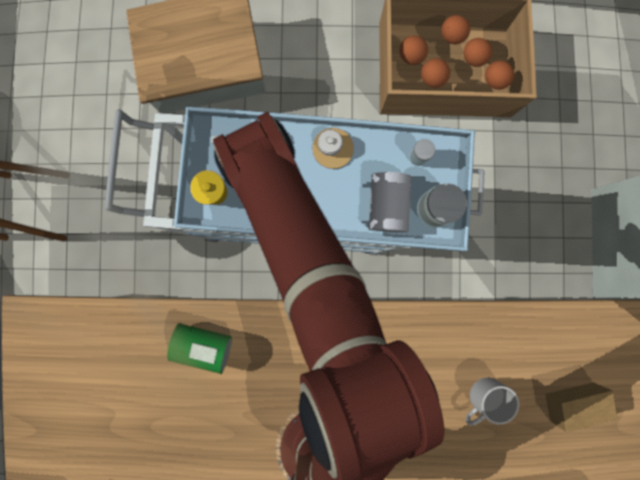

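The retracted view shows the tin at px (390,202), square beside the jar at (443,205). The gap is 18.5–21 mm and the tin is within about 0.7° of square. The jar hasn't moved (under 1 mm), the tier and the other items look undisturbed, and the arm is clear. I'm handing it in.

```bash
python3 -c "
from cell import arm
print(arm.close_job())"
```

```text
the job is handed in; nothing more can be done
None
```

I handed the job in: the tin was rolled by its top to about 18.5–21 mm from the jar, within about 0.7° of square by camera measurement; the jar has not moved, and the other items and the tier look undisturbed in the last picture.

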